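# Drive the stuck dowel pin out of an inclined bearing housing

### The job

A steel dowel pin is stuck in the sloping bore of the grey bearing housing, and the guide plate on top has slipped off centre. Take the slimmer drift from the wooden stand, enter it through the plate's hole, slide the plate back over the bore with it, and press the pin steadily (no ramming) down and out so that it drops into the tray beneath. Then put the drift back in the stand so that both drifts stand upright there; leave the oil bottle, screwdriver and spanner alone.

Things in the scene. Friction and masses are not known exactly. Their poses are not given: they have to be found in the camera images.
- housing: Fixed grey housing, bore sloping 35 degrees from vertical, upper mouth towards the robot. Origin: on the bore axis, 150 mm above the bench, level with the top of the guide plate (bore_exit tells of the plate). z axis: bore axis, up and out; y level; x away from the robot and up. From 12 mm below the origin the bore is 27 mm wide (2 mm chamfer), under a 96 mm square flange; barrel 60 mm across.
- bore_exit (a point): Centre of the bore's open lower end, 85 mm below the origin. On the flange floats a 74 mm square, 12 mm steel guide plate with a 24.5 mm hole (3 mm chamfer), four 5 mm bolt heads at its corners. It has slipped 4 to 8 mm downhill (-x) and up to 8 mm either way along y: not reported, find its hole; 3 to 8 N sideways slides it back over the bore. Drift depths count from the origin.
- pin: Plain steel dowel pin 26 mm in diameter, 60 mm long, origin at its centre, z axis along it. It starts in the bore, its upper end 14 to 22 mm below the housing's origin, held by a sprung brass shoe (45 to 80 mm below the origin). It takes about 5 to 25 N to move (less near the end) until its upper end is 70 to 80 mm down; then it slides out by itself into the tray. It cannot come out upward.
- tray (a point): Point in the middle of the tray (inside 175 x 114 mm, the long way along the slope's heading) under and beyond the housing, at floor level (8 mm above the bench); walls 39 mm above the bench
- drift_slim: The drift to use: turned steel, 0.3 kg, standing nose down in the stand. Origin: nose tip; z axis along it towards the handle (up at the start). Nose 22 mm in diameter, 95 mm long, tapering to 17 mm in its last 6 mm, then a collar 46 mm in diameter, 10 mm thick, then a round handle 24 mm in diameter, from 105 to 165 mm above the tip. Held just above the collar, fingertips can bear on it.
- drift_thick: Same shape, but nose 29 mm and handle 32 mm in diameter: too thick for the bore. Stands in the stand's other hole.
- stand: Fixed wooden block 180 x 80 x 105 mm, long along its x axis, with two 33 mm holes right through, 45 mm either side of the middle. Origin: centre of its underside. A drift standing in it rests with its collar on the top, nose tip 10 mm above the bench; the two may stand either way round.
- stand_near (a point): centre of the mouth of the stand's hole at x = -45 mm, on its top (105 mm above the bench)
- stand_far (a point): centre of the mouth of the stand's hole at x = +45 mm, on its top
- oil_bottle: bystander: upright white bottle 51 mm wide, 153 mm high, origin at the centre of its underside
- screwdriver_orange: bystander: screwdriver with orange handle, 250 mm long, lying on the bench, origin under its middle
- spanner_19: bystander: steel spanner, 230 mm long, lying on the bench, origin under its middle
Things that resemble listed ones, but are neither listed nor needed, are in the scene too. Leave any blue or purple look-alike of the drift_slim alone.

How it is judged:
By the outcome, as a careful person would: the job done as asked, in the order asked, and still so for the second after the job is handed in, with the robot touching nothing.
It also fails if it takes over 64 s, if anything falls off the work surface, if the arm or the gripper's body presses on something with over 40 N, if the wrist force passes 120 N, or if a joint passes its speed limit or range.

### The arm

A 6-joint arm with a two-finger parallel gripper is mounted at the origin on a cart in front of the work surface, level with it; the furniture and walls round the work are solid. World frame = base frame: x ahead of the robot, y to its left, z up, the work surface at z = 0. Lengths are in m, angles in degrees, forces in N, time in s.
With the tool pointing down it reaches from about 0.4 to 0.825 m from the base axis. Payload 7 kg.
Tool frame: the origin (TCP) lies midway between the tips of the shut fingers; the grasp point (between the pads) lies 19 mm behind it; z points along the fingers, y is the line along which they close (so a half turn about z gives the same grasp; the last joint's range is limited). The gripper opens to 88 mm and grips with 3 to 60 N. Pads are 19 mm wide; open, the fingers measure 130 mm over their backs; the gripper's body (78 mm by 193 mm) begins 47 mm behind the grasp point.
Start: joints at [-49.555, 20.546, 0.682, 0, -70.136, -16.507], TCP at [0.274, -0.617, 0.227] pointing down, gripper open.
Joint ranges: [-176.03, 176.03], [-82.01, 121.73], [-58.28, 71.71], [-173.87, 95.51], [-174.79, -0.11], [-173.66, 173.66]. Speed limits (degrees/s): [136.94, 136.94, 172.46, 180, 180, 180].

### API

Orientations are given as [roll, pitch, yaw] about the fixed x, y, z axes, in that order (R = Rz(yaw) Ry(pitch) Rx(roll)).
In Python, from plant import * gives the robot as it stands.
- The arm moves only by the tool move_arm, never from a script. Its argument "commands" is a list of rows, each a list of 7 numbers: the shift along the world's x, y, z in mm, then the turn, a rotation vector about the world's x, y, z in degrees, then the opening in per cent of the stroke, from 0 (shut) to 100 (fully open). In form: [[x, y, z, rx, ry, rz, fingers], ...]. A call has 1 to 20 rows; each row shifts and turns the commanded pose from where the row before left it; what a row does not reach is not made up. A row lasts 1/10 s, in which the tool goes at most 50 mm and 8.59 degrees, less where a joint would pass 70% of its speed; a pose out of reach is approached as far as the arm can. A call with a gripper value outside its range is refused whole. The fingers move at their own pace and stop on an object; "squeeze" is the grip in N (left out, the last holds). Time passes only in rows, so rows that do not move let the fingers close. It gives the time, the measured TCP pose, the force and the opening at its end, in the units of the state.
- get_state(): the state, without advancing time (a new reading comes with each control period).
- capture(name): name is "scene" or "top" or "wrist"; returns a dict with "frame" (420x560x3 uint8, blue, green, red), "camera_matrix" (3x3 intrinsics, pixels), "world_to_cam" (4x4, takes a point from world to camera coordinates); the wrist camera has in their place "tool_from_camera" (4x4, takes a point from camera to tool coordinates, whose origin is the TCP and whose axes are the flange's). Camera axes: x right, y up, looking along -z (the intrinsics and any distortion apply to the point x, -y, -z); pixel columns grow to the right and rows downward; lengths in m; the calibration is good to about 2 mm. The wrist camera is an equidistant fisheye: a pixel r from the principal point sees the ray r / f radians off the axis. A picture is of the moment at which its call begins: read the wrist's pose just before it. There is no depth.
- close_job(): hands the job in, once; it reports no verdict.
The state is a dict: "time_s": time; "joints": joint angles; "qd": joint speeds; "joint_torque": joint torques, N m; "tcp_pos": TCP position; "eef_rot": TCP orientation; "contact_force": force on the tool from outside, world axes, zero at the start; "moment": the same for the moment, N m; "gripper_width": finger opening in m.
Only numpy, scipy, OpenCV 4.12 (cv2) and the standard library are available. Lean on these libraries where they do the work, as an engineer would, in place of code of your own. Each camera call takes 0.05 s, during which the arm holds its last target. There are 200 camera calls.

## Working session

There is one attempt and no reset: what is moved stays moved. The work goes in short steps, Python scripts to look and compute and a tool call to move; the robot and the scene stay as the last step left them, time stands still between calls to the robot, and variables do not carry over. Pictures are saved under pics/ and viewed, on a budget of 10 in all, crops included, one or two more only if the job needs it, and the job is handed in when it is done.

Besides the shell and the picture viewer there is one more tool, called after "Emit:" as a command line: name --pt "numbers of a row" for each row, then --argument value for the rest. move_arm: Moves the arm, as the interface text tells. Its arguments: {"type":"object","properties":{"commands":{"type":"array"},"squeeze":{"type":"number"}},"required":["commands"]}

```bash
mkdir -p pics; ls
cat > h.py <<'E'
from plant import *
import numpy as np, cv2
from scipy.spatial.transform import Rotation as Ro
def snap(n,f):
    c=capture(n); cv2.imwrite('pics/'+f+'.png',c['frame']); np.savez('pics/'+f+'.npz',**{k:v for k,v in c.items() if k!='frame'}); return c
def load(f): return dict(np.load('pics/'+f+'.npz'))
def proj(c,p):
    p=np.atleast_2d(p); q=(c['world_to_cam']@np.c_[p,np.ones(len(p))].T)[:3]
    u=c['camera_matrix']@np.array([q[0],-q[1],-q[2]]); return (u[:2]/u[2]).T
def ray(c,uv):
    d=np.linalg.solve(c['camera_matrix'],[uv[0],uv[1],1]); d=np.array([d[0],-d[1],-d[2]])
    W=np.linalg.inv(c['world_to_cam']); return W[:3,3],W[:3,:3]@d
def atz(c,uv,z):
    o,d=ray(c,uv); return o+d*(z-o[2])/d[2]
E
python3 - <<'E'
from h import *
for n in('scene','top'):
    c=snap(n,n+'0'); print({k:(np.round(v,3).tolist()) for k,v in c.items() if k!='frame'})
a=cv2.imread('pics/scene0.png');b=cv2.imread('pics/top0.png')
s=get_state(); print({k:s[k] for k in('time_s','tcp_pos','eef_rot','contact_force','gripper_width')})
E
```

```text
pics
{'camera_matrix': [[401.76, 0.0, 278.477], [0.0, 401.76, 205.908], [0.0, 0.0, 1.0]], 'world_to_cam': [[0.887, 0.462, 0.021, -0.396], [-0.237, 0.415, 0.879, 0.118], [0.397, -0.784, 0.477, -1.505], [0.0, 0.0, 0.0, 1.0]]}
{'camera_matrix': [[525.883, 0.0, 280.549], [0.0, 525.883, 206.197], [0.0, 0.0, 1.0]], 'world_to_cam': [[0.018, -1.0, -0.025, -0.233], [0.999, 0.018, 0.032, -0.55], [-0.031, -0.026, 0.999, -1.219], [0.0, 0.0, 0.0, 1.0]]}
{'time_s': 0.1, 'tcp_pos': array([ 0.27368062, -0.6165607 ,  0.22570453]), 'eef_rot': array([ 1.79913277e+02, -9.64760893e-03, -1.56065890e+02]), 'contact_force': array([-0.23168728, -0.28723839, -0.46949614]), 'gripper_width': 0.08757830808398673}
```

View pics/scene0.png

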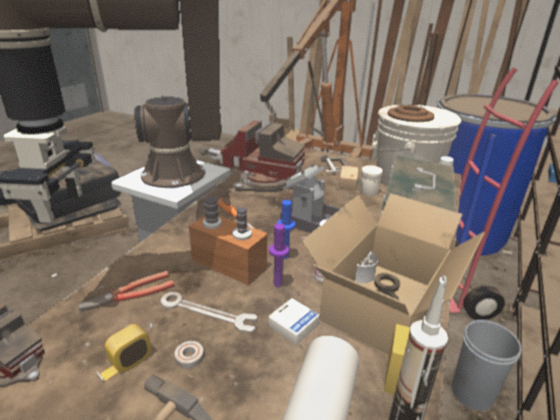

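View pics/top0.png

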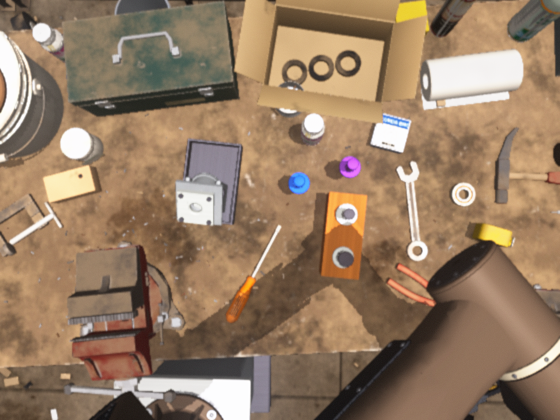

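The top view shows the housing at about (200,200) with its tray towards (213,180). The stand is at (345,236), with drifts at (347,214) and (344,259). The blue (299,183) and purple (350,167) look-alikes stand free on the bench. I'll enlarge both areas.

Run:
```python
import cv2,numpy as np
b=cv2.imread('pics/top0.png'); s=cv2.imread('pics/scene0.png')
A=cv2.resize(b[185:285,315:375],None,fx=6,fy=6,interpolation=cv2.INTER_CUBIC)  # 360x600
B=cv2.resize(b[135:235,170:250],(400,500),interpolation=cv2.INTER_CUBIC) # 5x
im=np.zeros((600,770,3),np.uint8); im[:,:360]=A; im[:500,365:765]=B
cv2.imwrite('pics/c1.png',im)
cv2.imwrite('pics/c2.png',cv2.resize(s[155:285,180:340],(800,650)[:2],interpolation=cv2.INTER_CUBIC)[:600])
```

```text
(no output)
```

View pics/c1.png

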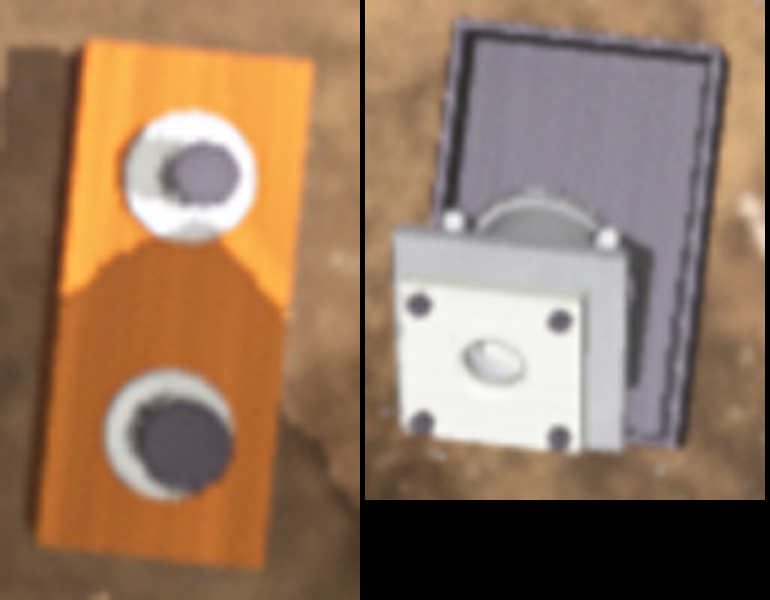

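View pics/c2.png

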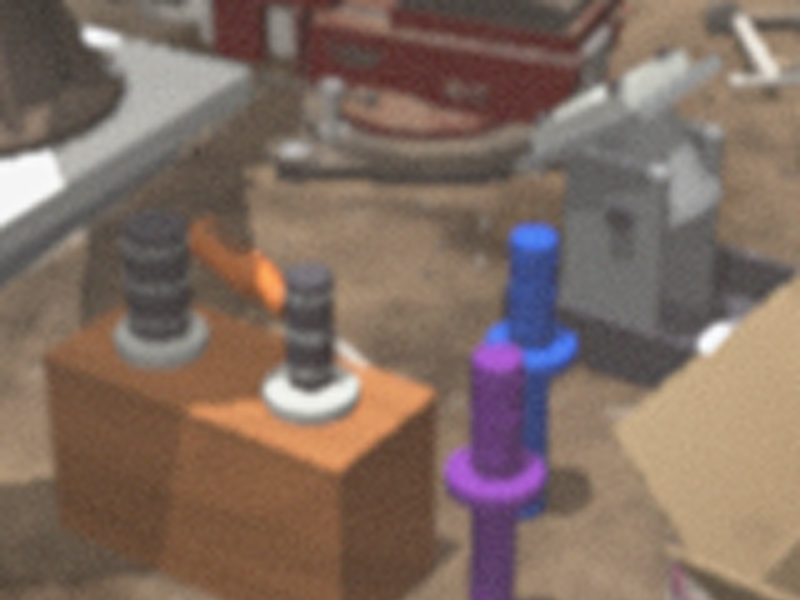

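The slim drift is the one in the far hole: its handle is about 12.7 px wide, against 16.7 px for the thick one nearer the robot, and the scene crop agrees (slim at (310,330), thick at (155,280)). The blue and purple look-alikes stand off the stand. The plate is shifted downhill and towards image left (+y), with its hole at crop (494,362).

```bash
cat >> h.py <<'E'
def HR(phi):
    c,s=np.cos(np.radians(35)),np.sin(np.radians(35)); h=np.array([np.cos(phi),np.sin(phi),0]); z=np.array([0,0,1.])
    X=c*h+s*z; Z=c*z-s*h; return np.c_[X,np.cross(Z,X),Z]
E
python3 - <<'E'
from h import *
from scipy.optimize import least_squares
c=load('top0'); sc=load('scene0')
A=lambda x,y:((x+.5)/6-.5+315,(y+.5)/6-.5+185)
B=lambda x,y:((x-365+.5)/5-.5+170,(y+.5)/5-.5+135)
for n,p,z in[('slim collar',A(190,175),.115),('slim top',A(203,174),.175),('thick collar',A(169,435),.115),('thick top',A(183,445),.175)]+[('stand',A(*q),.105) for q in((86,38),(314,60),(265,570),(38,545))]:
    print(n,np.round(atz(c,p,z),4))
fl=np.array([[48,48,-12],[48,-48,-12],[-48,-48,-12]])/1e3
flp=np.array([B(395,230),B(628,252),B(625,451)])
bo=[B(419,305),B(560,321),B(422,423),B(559,437)]
tr=[atz(c,B(*q),.039) for q in((457,18),(725,48),(682,447))]; print('tray',np.round(tr,4))
d=tr[1]-tr[2]; ph0=np.arctan2(d[1],d[0]); print('tray yaw',np.degrees(ph0))
f=lambda v:np.r_[(proj(c,np.r_[v[:2],.15]+fl@HR(v[2]).T)-flp).ravel(), (v[2]-ph0)*30]
r=least_squares(f,[.5,.0,ph0]); v=r.x; print('housing',v[:2],np.degrees(v[2]),np.round(r.fun,2))
O=np.r_[v[:2],.15];R=HR(v[2])
def onplane(uv,h):
    o,d=ray(c,uv); o=(o-O)@R; d=d@R; return (o+d*(h-o[2])/d[2])*1e3
print('hole',onplane(B(494,361),0)); print('bolts',[onplane(b,.004).round(1) for b in bo],np.mean([onplane(b,.004) for b in bo],0))
print('plate corners',[onplane(B(*q),0).round(1) for q in((402,283),(583,293),(580,450),(400,440))])
print('origin px top/scene',proj(c,O),proj(sc,O),'exit',O-R[:,2]*.085)
E
```

```text
slim collar [ 0.5372 -0.3651  0.115 ]
slim top [ 0.5365 -0.3635  0.175 ]
thick collar [ 0.4457 -0.359   0.115 ]
thick top [ 0.4463 -0.3581  0.175 ]
stand [ 0.5856 -0.3284  0.105 ]
stand [ 0.5791 -0.4094  0.105 ]
stand [ 0.3981 -0.3946  0.105 ]
stand [ 0.4053 -0.3142  0.105 ]
tray [[ 0.7049 -0.0094  0.039 ]
 [ 0.6929 -0.1325  0.039 ]
 [ 0.5108 -0.1167  0.039 ]]
tray yaw -4.952062495527173
housing [ 0.5470651  -0.05615073] -5.112208697753061 [-0.1   0.05  0.04  0.62  0.07 -0.7  -0.08]
hole [-2.64739483  5.21554659  0.        ]
bolts [array([23.6, 34.8,  4. ]), array([ 23.2, -23.2,   4. ]), array([-35.1,  35.4,   4. ]), array([-34.7, -22.7,   4. ])] [-5.77242317  6.07267868  4.        ]
plate corners [array([30.7, 42.5,  0. ]), array([ 35.2, -31.8,   0. ]), array([-43.1, -30.8,  -0. ]), array([-48.1,  46.1,   0. ])]
origin px top/scene [[197.8805329  206.00241916]] [[301.10339303 172.62841715]] exit [ 0.59562516 -0.06049503  0.08037208]
```

Emit:
move_arm --pt "26 25 0 0 0 -3 100" --pt "26 25 0 0 0 -3 100" --pt "26 25 0 0 0 -3 100" --pt "26 25 0 0 0 -3 100" --pt "26 25 0 0 0 -3 100" --pt "26 25 0 0 0 -3 100" --pt "26 25 0 0 0 -3 100" --pt "26 25 0 0 0 -3 100" --pt "26 25 0 0 0 -3 100" --pt "26 26 0 0 0 -2 100" --pt "0 0 0 0 0 0 100" --pt "0 0 0 0 0 0 100"

```text
time_s: 1.3
tcp_pos: [0.5342, -0.3651, 0.2259]
eef_rot: [180.0, -0.1, 175.1]
contact_force: [-0.8, -0.2, -0.6]
gripper_width: 0.0873
```

```bash
cat >> h.py <<'E'
def wsnap(f):
    s=get_state(); c=capture('wrist'); cv2.imwrite('pics/'+f+'.png',c['frame'])
    T=np.eye(4); T[:3,:3]=Ro.from_euler('xyz',s['eef_rot'],degrees=True).as_matrix(); T[:3,3]=s['tcp_pos']
    np.savez('pics/'+f+'.npz',K=c['camera_matrix'],W=T@c['tool_from_camera'],tfc=c['tool_from_camera']); return s
def wray(c,uv):
    K=c['K']; a=np.array([(uv[0]-K[0,2])/K[0,0],(uv[1]-K[1,2])/K[1,1]]); t=np.hypot(*a); k=np.sin(t)/t if t>1e-9 else 1
    return c['W'][:3,3], c['W'][:3,:3]@np.array([a[0]*k,-a[1]*k,-np.cos(t)])
def watz(c,uv,z):
    o,d=wray(c,uv); return o+d*(z-o[2])/d[2]
def wproj(c,p):
    q=np.linalg.inv(c['W'])@np.r_[p,1]; v=np.array([q[0],-q[1],-q[2]]); r=np.hypot(v[0],v[1]); t=np.arctan2(r,v[2])
    return c['K'][:2,2]+c['K'][0,0]*t*v[:2]/max(r,1e-9)
E
python3 - <<'E'
from h import *
s=wsnap('w1'); print(s['tcp_pos'],s['eef_rot'],s['joints'],s['contact_force'],s['time_s']); c=load('w1')
print(c['tfc'].round(3).tolist(),c['K'].tolist())
print([wproj(c,p).round(1) for p in([.537,-.3645,.115],[.537,-.3645,.175],[.446,-.3585,.115])])
E
```

```text
[ 0.53418862 -0.36505559  0.22594716] [ 1.79980195e+02 -6.33467649e-02  1.75054973e+02] [-1.71078134e+01  1.79985273e+01 -3.10913308e+00 -6.44323411e-03
 -6.89584372e+01 -7.78349077e+01] [-0.79439904 -0.19764215 -0.6235683 ] 1.3
[[-0.001, 0.967, 0.257, 0.069], [1.0, 0.001, 0.001, 0.0], [0.001, 0.257, -0.967, -0.158], [0.0, 0.0, 0.0, 1.0]] [[325.19226210127806, 0.0, 274.5354181979454], [0.0, 325.19226210127806, 215.30853654345404], [0.0, 0.0, 1.0]]
[array([275.5, 215.3]), array([275.7, 237.9]), array([273.2, 107.2])]
```

View pics/w1.png

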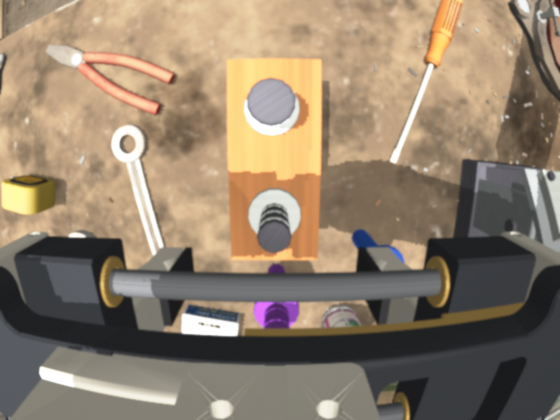

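The wrist view shows the slim drift's collar at (274,213) and handle top at (274,235), within 3 px of prediction; the thick drift is at (271,105). The gripper is aligned, so I'm descending to just above the collar and closing.

Emit:
move_arm --pt "1 1 -20 0 0 0 100" --pt "1 0 -20 0 0 0 100" --pt "0 0 -20 0 0 0 100" --pt "0 0 -20 0 0 0 100" --pt "0 0 -15 0 0 0 100" --pt "0 0 -8 0 0 0 100" --pt "0 0 -4 0 0 0 100" --pt "0 0 0 0 0 0 100" --pt "0 0 0 0 0 0 25" --pt "0 0 0 0 0 0 25" --pt "0 0 0 0 0 0 20" --pt "0 0 0 0 0 0 15" --pt "0 0 0 0 0 0 10" --pt "0 0 0 0 0 0 10" --pt "0 0 0 0 0 0 10" --pt "0 0 0 0 0 0 10" --squeeze 40

```text
time_s: 2.95
tcp_pos: [0.5359, -0.3649, 0.1196]
eef_rot: [-180.0, 0.0, 174.9]
contact_force: [-0.1, -0.4, -0.5]
gripper_width: 0.0294
```

Emit:
move_arm --pt "0 0 0 0 0 0 5" --pt "0 0 0 0 0 0 5" --pt "0 0 0 0 0 0 5" --pt "0 0 0 0 0 0 5"

```text
time_s: 3.35
tcp_pos: [0.5359, -0.3649, 0.1195]
eef_rot: [-180.0, 0.0, 174.9]
contact_force: [0.1, -0.7, 0.3]
gripper_width: 0.0234
```

Emit:
move_arm --pt "0 0 0 0 0 0 36" --pt "0 0 0 0 0 0 36" --pt "0 0 -2 0 0 0 36" --pt "0 0 -2 0 0 0 36" --pt "0 0 0 0 0 0 36" --pt "0 0 0 0 0 0 5" --pt "0 0 0 0 0 0 5" --pt "0 0 0 0 0 0 5" --pt "0 0 0 0 0 0 5" --pt "0 0 0 0 0 0 5" --pt "0 0 0 0 0 0 5" --squeeze 60

```text
time_s: 4.45
tcp_pos: [0.5358, -0.3649, 0.1154]
eef_rot: [180.0, -0.0, 174.9]
contact_force: [0.2, -0.6, -0.5]
gripper_width: 0.0233
```

Emit:
move_arm --pt "0 0 20 0 0 0 5" --pt "0 0 30 0 0 0 5" --pt "0 0 35 0 0 0 5" --pt "0 0 35 0 0 0 5" --pt "0 0 35 0 0 0 5" --pt "0 0 25 0 0 0 5" --pt "-5.6 23 -1.8 -0.22 -2.5 0 5" --pt "-5.6 23 -1.8 -0.22 -2.5 0 5" --pt "-5.6 23 -1.8 -0.22 -2.5 0 5" --pt "-5.6 23 -1.8 -0.22 -2.5 0 5" --pt "-5.6 23 -1.8 -0.22 -2.5 0 5" --pt "-5.6 23 -1.8 -0.22 -2.5 0 5" --pt "-5.6 23 -1.8 -0.22 -2.5 0 5" --pt "-5.6 23 -1.8 -0.22 -2.5 0 5" --pt "-5.6 23 -1.8 -0.22 -2.5 0 5" --pt "-5.6 23 -1.8 -0.22 -2.5 0 5" --pt "-5.6 23 -1.8 -0.22 -2.5 0 5" --pt "-5.6 23 -1.8 -0.22 -2.5 0 5" --pt "-5.6 23 -1.8 -0.22 -2.5 0 5" --pt "-5.6 23 -1.8 -0.22 -2.5 0 5"

```text
time_s: 6.45
tcp_pos: [0.4601, -0.0434, 0.2781]
eef_rot: [179.6, 34.8, 174.7]
contact_force: [-6.9, -23.9, -24.2]
gripper_width: 0.0233
```

Emit:
move_arm --pt "0 0 0 0 0 0 5" --pt "0 0 0 0 0 0 5" --pt "0 0 0 0 0 0 5"

```text
time_s: 6.75
tcp_pos: [0.4597, -0.0452, 0.2759]
eef_rot: [179.9, 34.5, 174.9]
contact_force: [1.1, -0.7, -2.6]
gripper_width: 0.0233
```

Run:
```python
from h import *
s=wsnap('w2'); print(s['tcp_pos'],s['eef_rot'],s['joints'].round(1),s['contact_force'],s['time_s'],s['gripper_width'])
snap('scene','s2')
b=cv2.imread('pics/w2.png'); sc=cv2.imread('pics/s2.png')
cv2.imwrite('pics/c3.png',np.hstack([cv2.resize(b[110:290,180:370],(500,474),interpolation=cv2.INTER_CUBIC),cv2.resize(sc[70:228,250:350],(300,474),interpolation=cv2.INTER_CUBIC)]))
```

```text
[ 0.45969611 -0.04522024  0.27588924] [179.87007785  34.46816272 174.91572524] [  31.7  -25.2  -58.3   37.3  -33.8 -153.9] [ 1.1307678  -0.67680417 -2.56422201] 6.75 0.023262826505396055
```

View pics/c3.png

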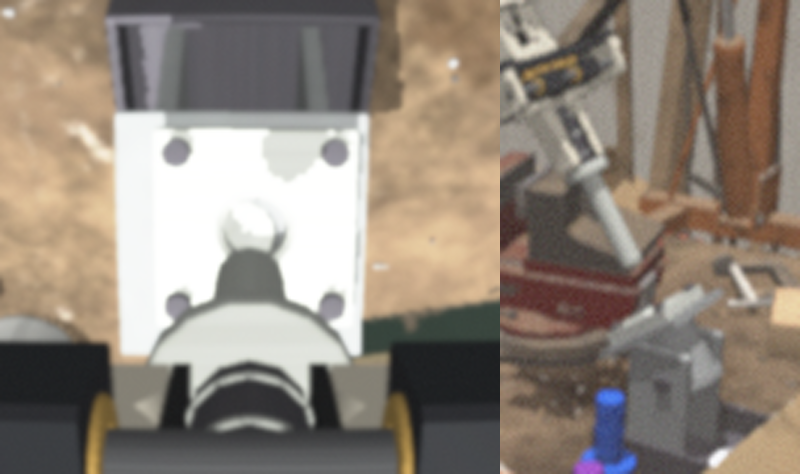

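The wrist view shows the four bolt heads at crop (176,152), (335,152), (177,305) and (332,305), the hole at about (253,228), and the drift nose below it. Joint 3 sits at its limit here, so going forward and down is the way out. Computing the hole position.

Run:
```python
from h import *
c=load('w2'); k=500/190
P=lambda x,y:((x+.5)/k-.5+180,(y+.5)/k-.5+110)
O=np.array([.54707,-.05615,.15]); R=HR(np.radians(-5.1))
def on(uv,h):
    o,d=wray(c,uv); o=(o-O)@R; d=d@R; return ((o+d*(h-o[2])/d[2])*1e3).round(1)
b=[on(P(*q),.004) for q in((176,152),(335,152),(177,305),(332,305))]; print('bolts',b,np.mean(b,0))
print('hole',on(P(253,228),0),'flange edges',[on(P(*q),-.012) for q in((116,112),(368,114),(122,354),(361,354))])
print('plate',[on(P(*q),0) for q in((152,128),(361,130))])
s=get_state(); Rt=Ro.from_euler('xyz',s['eef_rot'],degrees=True).as_matrix()
tip=s['tcp_pos']+Rt[:,2]*.1055; print('tip pred px',((wproj(c,tip)-[180,110])*k),'tip loc',(tip-O)@R*1e3,'toolz loc',Rt[:,2]@R)
for z in (0,.02,.04): print(z, (wproj(c,O+R@[-.005,.006,z])-[180,110])*k)
```

```text
bolts [array([-35.2, -23.3,   4. ]), array([-35.2,  34.3,   4. ]), array([ 22.3, -23.9,   4. ]), array([22.4, 34.4,  4. ])] [-6.425  5.375  4.   ]
hole [-6.3  4.6  0. ] flange edges [array([-49.2, -47.4, -12. ]), array([-48.3,  48.3, -12. ]), array([ 47.7, -48.2, -12. ]), array([ 47.6,  48.3, -12. ])]
plate [array([-43.7, -32.3,   0. ]), array([-43.1,  44.2,   0. ])]
tip pred px [248.16803306 272.95098673] tip loc [-0.74891939  3.09711981 47.94885198] toolz loc [-0.00936967  0.00173715 -0.99995459]
0 [255.91576585 230.56676915]
0.02 [256.44671121 241.70400345]
0.04 [257.05074099 254.40137207]
```

Emit:
move_arm --pt "3 0 -5 0 0 0 5" --pt "3 0 -5 0 0 0 5" --pt "3 0.5 -5 0 0 0 5" --pt "3 0.5 -5 0 0 0 5" --pt "0 0 0 0 0 0 5" --pt "0 0 0 0 0 0 5"

```text
time_s: 7.45
tcp_pos: [0.4756, -0.0454, 0.2636]
eef_rot: [179.7, 34.0, 174.9]
contact_force: [0.3, 0.1, -2.3]
gripper_width: 0.0235
```

```bash
cat >> h.py <<'E'
O=np.array([.54707,-.05615,.15]); RH=HR(np.radians(-5.1))
def loc(s=None,L=.1055):
    s=s or get_state(); Rt=Ro.from_euler('xyz',s['eef_rot'],degrees=True).as_matrix()
    tip=s['tcp_pos']+Rt[:,2]*L
    print('t',s['time_s'],'tip loc',((tip-O)@RH*1e3).round(2),'toolz',(Rt[:,2]@RH).round(4),'F loc',(s['contact_force']@RH).round(1),'w',round(s['gripper_width'],4),'j',s['joints'].round(1))
def wd(x,y,z): print('world',(RH@[x,y,z]).round(2))
E
python3 -c "from h import *;loc()"
```

```text
t 7.45 tip loc [ 4.15  4.96 28.94] toolz [-0.0181  0.0056 -0.9998] F loc [-1.   0.1 -2. ] w 0.0235 j [  28.4  -21.8  -58.2   37.9  -29.6 -152.8]
```

```bash
cat > kin.py <<'E'
from h import *
from scipy.optimize import least_squares
E_=lambda a,q:Ro.from_euler(a,q,degrees=True).as_matrix()
# tool frame at zero: z->x ; yaw const fitted by C
def fk(j,p,s4=1):
    a1,h,e,L2,L3,d3,c3,d5,t,c5=p
    A=E_('z',j[0]); B=A@E_('y',j[1]); C=B@E_('y',-j[2]); D=C@E_('x',s4*j[3]); F=D@E_('y',-j[4])
    pos=A@[a1,0,h]+B@[e,0,L2]+C@[L3,d3,c3]+F@[t,d5,c5]
    return pos,F@E_('x',-j[5])@C0
# C0 : down pose j=(0,0,0,0,-90,0): R = Rz(-90)Rx(180)
C0=(E_('y',90)).T@(E_('z',-90)@E_('x',180))
E
python3 - <<'E'
from kin import *
s=get_state()
D=[([-49.555,20.546,.682,0,-70.136,-16.507],[.274,-.617,.227],[180,0,-156.066]),
([-17.1078134,17.9985273,-3.10913308,-.00644323411,-68.9584372,-77.8349077],[.53418862,-.36505559,.22594716],[179.9802,-.06335,175.05497]),
([31.7,-25.2,-58.3,37.3,-33.8,-153.9],[.45969611,-.04522024,.27588924],[179.87,34.468,174.9157]),
(s['joints'],s['tcp_pos'],s['eef_rot'])]
p0=[0,.3,0,.4,.4,0,0,-.19,.3,0]
for s4 in(1,-1):
    for j,P,r in D: print(s4,np.degrees(np.linalg.norm(Ro.from_matrix(fk(j,p0,s4)[1].T@E_('xyz',r)).as_rotvec())).round(2))
    for seed in range(3):
        q0=np.array(p0)+np.random.default_rng(seed).normal(0,.05,10)
        r=least_squares(lambda p:np.r_[np.concatenate([(fk(j,p,s4)[0]-P)*1e3 for j,P,_ in D]),(p-p0)*.3],q0); print(s4,r.x.round(3),r.fun[:12].round(1))
E
```

```text
1 0.0
1 0.01
1 74.55
1 75.9
1 [ 0.484 -0.291 -0.106  0.472  0.453 -0.884 -0.097  0.693 -0.286 -0.298] [-1.   1.   2.3  1.4 -0.5 -2.4 -0.2 -0.1 -0.3  0.   0.1  0.5]
1 [ 0.484 -0.291 -0.106  0.472  0.453 -0.884 -0.097  0.693 -0.286 -0.298] [-1.   1.   2.3  1.4 -0.5 -2.4 -0.2 -0.1 -0.3  0.   0.1  0.5]
1 [ 0.484 -0.291 -0.106  0.472  0.453 -0.884 -0.097  0.693 -0.286 -0.298] [-1.   1.   2.3  1.4 -0.5 -2.4 -0.2 -0.1 -0.3  0.   0.1  0.5]
-1 0.0
-1 0.0
-1 0.07
-1 0.0
-1 [-0.004  0.2   -0.002  0.605  0.472  0.008 -0.001 -0.2    0.379 -0.002] [ 0.  -0.1 -0.1 -0.1  0.   0.1  0.   0.   0.  -0.   0.  -0. ]
-1 [-0.004  0.2   -0.002  0.605  0.472  0.008 -0.001 -0.2    0.379 -0.002] [ 0.  -0.1 -0.1 -0.1  0.   0.1  0.   0.   0.  -0.   0.  -0. ]
-1 [-0.004  0.2   -0.002  0.605  0.472  0.008 -0.001 -0.2    0.379 -0.002] [ 0.  -0.1 -0.1 -0.1  0.   0.1  0.   0.   0.  -0.   0.  -0. ]
```

```bash
cat >> kin.py <<'E'
P_=[0,.2,0,.605,.472,0,0,-.191,.379,0]
LO=np.array([-176.03,-82.01,-58.28,-173.87,-174.79,-173.66]);HI=np.array([176.03,121.73,71.71,95.51,-.11,173.66])
def ik(pos,zt,n=25,seed=0):
    g=np.random.default_rng(seed); out=[]
    for i in range(n):
        q0=LO[:5]+(HI-LO)[:5]*g.random(5)
        def f(q):
            p,R=fk(np.r_[q,0],P_,-1); return np.r_[(p-pos)*10,R[:,2]-zt]
        r=least_squares(f,q0,bounds=(LO[:5]-60,HI[:5]+60))
        if r.cost<1e-10 and not any(np.abs(r.x-o).max()<.5 for o in out): out.append(r.x)
    return out
E
python3 - <<'E'
from kin import *
s=get_state()
D=[([31.7,-25.2,-58.3,37.3,-33.8,-153.9],[.45969611,-.04522024,.27588924]),(s['joints'],s['tcp_pos'])]
print([(fk(j,P_,-1)[0]-p).round(4) for j,p in D])
for tip in ((-6,5.5,15),(0,0,-20),(0,0,-80)):
    tcp=O+RH@(np.array(tip)/1e3)+RH[:,2]*.1055
    print(tip,tcp.round(3))
    for q in ik(tcp,-RH[:,2]): print('  ',q.round(1),'viol',np.maximum(np.maximum(LO[:5]-q,q-HI[:5]),0).round(1))
E
```

```text
[array([ 0.0049,  0.0034, -0.0018]), array([ 0.0048,  0.003 , -0.0018])]
(-6, 5.5, 15) [ 0.474 -0.044  0.245]
   [ -37.   -21.9  -62.6 -225.    25.4] viol [ 0.   0.   4.3 51.2 25.5]
   [ 135.6  -82.1  -59.7   31.7 -136.2] viol [0.  0.1 1.4 0.  0. ]
   [ 154.   -89.1  -25.8  -61.8 -193.4] viol [ 0.   7.   0.   0.  18.6]
   [ 26.3 -21.9 -62.5  44.6 -25.2] viol [0.  0.  4.3 0.  0. ]
   [-164.8  -89.   -25.9 -118.6 -166.9] viol [0. 7. 0. 0. 0.]
   [ 195.2  -89.   -25.9 -118.6 -166.9] viol [19.2  7.   0.   0.   0. ]
(0, 0, -20) [ 0.498 -0.052  0.22 ]
   [ 139.1  -88.1  -60.6   33.2 -142.3] viol [0.  6.1 2.4 0.  0. ]
   [ 152.   -93.2  -27.5  -57.1 -195.5] viol [ 0.  11.2  0.   0.  20.7]
   [ 15.4 -16.  -64.9  56.2 -14. ] viol [0.  0.  6.6 0.  0. ]
   [-164.2  -92.9  -27.9 -124.4 -165.6] viol [ 0.  10.9  0.   0.   0. ]
   [ 195.8  -92.9  -27.9 -124.4 -165.6] viol [19.8 10.9  0.   0.   0. ]
(0, 0, -80) [ 0.533 -0.055  0.171]
   [ 144.8  -97.9  -62.8   36.8 -151.3] viol [ 0.  15.9  4.6  0.   0. ]
   [ 197.2 -100.1  -31.5 -131.9 -163. ] viol [21.2 18.1  0.   0.   0. ]
   [-209.4 -100.4  -31.   -49.5 -198. ] viol [33.3 18.4  0.   0.  23.3]
   [ 150.6 -100.4  -31.   -49.5 -198. ] viol [ 0.  18.4  0.   0.  23.3]
   [  22.9   97.7 -117.5  -35.4 -207.7] viol [ 0.   0.  59.2  0.  32.9]
```

```bash
cat >> kin.py <<'E'
def solve(Rt,tcp,q0):
    def f(q):
        p,R=fk(q,P_,-1); return np.r_[(p-tcp)*10,Ro.from_matrix(R.T@Rt).as_rotvec()]
    r=least_squares(f,q0); return r.x,r.cost
def tilt(al,be):  # tool R in housing: y=c, z=-Z rotated by be about c
    a=np.radians(al); c=RH@[np.sin(a),np.cos(a),0]
    zt=Ro.from_rotvec(np.radians(be)*c).apply(-RH[:,2]); return np.c_[np.cross(c,zt),c,zt]
E
cat > scan.py <<'E'
from kin import *
G=.128
s=get_state()
pts=np.array([(-6,5.5,25),(-6,5.5,0),(0,0,-20),(0,0,-50),(0,0,-85)])/1e3
res=[]
for al in range(-90,90,15):
  for be in range(-50,51,10):
    R=tilt(al,be); best=None
    tcps=[O+RH@t+RH[:,2]*G+R[:,2]*.019 for t in pts]
    for q in ik(tcps[0],R[:,2],n=6):
        if (q<LO[:5]).any() or (q>HI[:5]).any(): continue
        for fl in (0,180):
            Rf=R@E_('z',fl); x,c=solve(Rf,tcps[0],np.r_[q,0]); x[5]=(x[5]+180)%360-180
            Q=[x]
            for t in tcps[1:]:
                y,c=solve(Rf,t,Q[-1]); Q.append(y)
                if c>1e-10: break
            else:
                m=min(np.minimum(np.array(Q)-LO,HI-np.array(Q)).min(0))
                if best is None or m>best[0]: best=(m,fl,Q[0],Q[-1])
    if best and best[0]>2: res.append((al,be)+best)
for r in sorted(res,key=lambda r:abs(r[1])-min(r[2],15)): print(r[0],r[1],'m',r[2].round(1),r[3],r[4].round(),r[5].round())
E
timeout 500 python3 scan.py | head -30
```

```text
45 10 m 8.3 180 [ 25. -20. -48.  13. -36.   8.] [ 18.  -5. -50.  13. -17.  13.]
30 10 m 8.0 0 [  27.  -20.  -47.   15.  -38. -160.] [  19.   -5.  -50.   17.  -19. -157.]
60 10 m 7.6 180 [ 25. -22. -49.  12. -33.  -5.] [ 17.  -6. -51.  11. -14.   1.]
15 10 m 6.8 0 [  28.  -19.  -48.   18.  -40. -149.] [  19.   -5.  -51.   23.  -20. -149.]
-90 -20 m 20.9 0 [  7. -18. -37. -23. -35.   9.] [ -2.  -2. -32. -39. -30.  33.]
-75 -20 m 15.8 0 [ 10. -21. -43. -20. -27.  -9.] [ -4.  -3. -34. -47. -26.  27.]
-15 20 m 15.4 180 [ 30. -12. -40.  16. -53.  59.] [ 23.   0. -43.  20. -37.  61.]
0 20 m 19.2 0 [  26.  -12.  -37.   10.  -52. -126.] [  20.    0.  -39.   10.  -38. -122.]
15 20 m 22.4 0 [  21.  -13.  -35.    3.  -51. -131.] [  16.    0.  -36.    1.  -38. -125.]
30 20 m 23.9 180 [ 17. -13. -34.  -4. -49.  43.] [ 12.  -0. -34.  -7. -37.  51.]
45 20 m 24.6 0 [  13.  -14.  -33.  -10.  -47. -144.] [   8.   -0.  -32.  -16.  -36. -133.]
60 20 m 24.5 180 [ 10. -15. -34. -15. -44.  29.] [  4.  -1. -32. -24. -35.  43.]
75 20 m 23.4 180 [  7. -16. -35. -20. -40.  21.] [  1.  -1. -32. -31. -32.  38.]
0
[... 756 characters left out ...]
]
-30 30 m 20.0 0 [  33.   -6.  -36.   19.  -64. -111.] [  26.    5.  -38.   22.  -49. -111.]
-15 30 m 25.5 0 [  27.   -6.  -32.   11.  -64. -114.] [  22.    6.  -33.   12.  -50. -112.]
0 30 m 29.8 0 [  21.   -6.  -28.    2.  -63. -117.] [  17.    6.  -28.    2.  -51. -113.]
15 30 m 32.7 0 [  15.   -6.  -25.   -6.  -63. -121.] [  11.    6.  -25.   -7.  -52. -115.]
30 30 m 34.4 180 [  9.  -6. -24. -14. -62.  56.] [  6.   6. -23. -16. -52.  63.]
45 30 m 35.1 180 [  2.  -7. -23. -22. -60.  53.] [ -0.   5. -22. -25. -51.  61.]
60 30 m 34.7 180 [ -4.  -8. -23. -30. -58.  49.] [ -6.   5. -22. -35. -50.  59.]
75 30 m 33.3 0 [ -10.   -9.  -25.  -38.  -56. -135.] [ -11.    4.  -23.  -44.  -49. -124.]
```

Emit:
move_arm --pt "0 0 8 0.22 2.43 0 5" --pt "0 -10 8 0.22 2.43 0 5" --pt "4.7 -24 8 0.22 2.43 0 5" --pt "4.7 -24 2 0.22 2.43 0 5" --pt "4.7 -24 2 0.22 2.43 0 5" --pt "4.7 -24 1 0.22 2.43 0 5" --pt "4.7 -24 1 0.22 2.43 0 5" --pt "4.7 -24 1 0.22 2.43 0 5" --pt "4.7 -24 1 0.22 2.43 0 5" --pt "4.7 -24 0 0.22 2.43 0 5" --pt "4.7 -24 0 0.22 2.43 0 5" --pt "4.7 -24 0 0.22 2.43 0 5" --pt "4.7 -24 0 0.22 2.43 0 5" --pt "4.7 -24 0 0.22 2.43 0 5" --pt "4.7 -22 0 0 0 0 5" --pt "4 -20 0 0 0 0 5" --pt "0 0 0 0 0 0 5" --pt "0 0 0 0 0 0 5"

```text
time_s: 9.25
tcp_pos: [0.5407, -0.3851, 0.2954]
eef_rot: [179.6, -0.2, 174.9]
contact_force: [-0.4, -0.7, -2.9]
gripper_width: 0.023
```

Run:
```python
from h import *
s=get_state(); print(s['tcp_pos'],s['eef_rot'],s['joints'].round(1))
from kin import *
b=np.array([.5362,-.3649,.010])
R=E_('z',174.9)@E_('x',180)  # tool down
c=R[:,1]; 
Rg=Ro.from_rotvec(np.radians(20)*c).as_matrix()@R
print('c',c,'zt',Rg[:,2])
q=s['joints']
for up in(.06,0):
    tcp=b+[0,0,.128+up]+Rg[:,2]*.019; q,cc=solve(Rg,tcp,q); print(up,tcp.round(4),Ro.from_matrix(Rg).as_euler('xyz',degrees=True).round(1),q.round(1),cc)
t=load('top0'); print('purple',atz(t,(350,167),.165),'blue',atz(t,(299,183),.165))
```

```text
[ 0.54073995 -0.3851181   0.29536843] [179.56550656  -0.19129101 174.87856863] [-18.9  17.9   5.9  -0.4 -78.3 -76.2]
c [8.88942969e-02 9.96041065e-01 1.22464680e-16] zt [-0.34066611  0.03040364 -0.93969262]
0.06 [ 0.5297 -0.3643  0.1801] [180.  -20.  174.9] [-15.1  29.9   5.    3.4 -84.8 -80.9] 5.353830842126415e-28
0 [ 0.5297 -0.3643  0.1201] [180.  -20.  174.9] [-15.1  32.4   1.2   3.5 -78.6 -81.2] 1.163299123790154e-19
purple [ 0.63106264 -0.36633846  0.165     ] blue [ 0.59690886 -0.26371234  0.165     ]
```

Emit:
move_arm --pt "-4.5 10 0 0 0 0 5" --pt "0 10 0 0 0 0 5" --pt "0 0 -15 0 0 0 5" --pt "0 0 -30 0 0 0 5" --pt "0 0 -30 0 0 0 5" --pt "0 0 -30 0 0 0 5" --pt "0 0 -25 0 0 0 5" --pt "0 0 -20 0 0 0 5" --pt "0 0 -15 0 0 0 5" --pt "0 0 -8 0 0 0 5" --pt "0 0 -4 0 0 0 5" --pt "0 0 -1 0 0 0 5" --pt "0 0 0 0 0 0 5" --pt "0 0 0 0 0 0 5"

```text
time_s: 10.65
tcp_pos: [0.5367, -0.3652, 0.1189]
eef_rot: [179.6, -0.1, 174.9]
contact_force: [-0.5, 0.1, -2.5]
gripper_width: 0.0233
```

Emit:
move_arm --pt "0 0 -2 0 0 0 5" --pt "0 0 0 0 0 0 5" --pt "0 0 0 0 0 0 60" --pt "0 0 0 0 0 0 60" --pt "0 0 0 0 0 0 60" --pt "0 0 0 0 0 0 60" --pt "0 0 10 0 0 0 60" --pt "0 0 10 0 0 0 60" --pt "-2 0 5 0.6 5 0 60" --pt "-2 0.5 0 0.6 5 0 60" --pt "-2 0.5 0 0.6 5 0 60" --pt "-1 0 0 0 5 0 60" --pt "0 0 -10 0 0 0 60" --pt "0 0 -9 0 0 0 60" --pt "0 0 -3 0 0 0 60" --pt "0 0 0 0 0 0 60" --pt "0 0 0 0 0 0 60" --squeeze 60

```text
time_s: 12.35
tcp_pos: [0.5291, -0.3643, 0.1199]
eef_rot: [179.6, -20.1, 174.8]
contact_force: [-0.4, 0.6, 0.1]
gripper_width: 0.0524
```

Run:
```python
from h import *
s=wsnap('w3'); print(s['tcp_pos'],s['eef_rot'],s['contact_force'],s['gripper_width'])
snap('scene','s3')
b=cv2.imread('pics/w3.png'); sc=cv2.imread('pics/s3.png')
cv2.imwrite('pics/c4.png',np.hstack([cv2.resize(b[60:340,140:420],(500,500),interpolation=cv2.INTER_CUBIC),cv2.resize(sc[150:290,190:274],(300,500),interpolation=cv2.INTER_CUBIC)]))
```

```text
[ 0.52909124 -0.36433693  0.11993926] [179.59844489 -20.14111726 174.81538991] [-0.43328041  0.56757253  0.14507577] 0.05237134015164385
```

View pics/c4.png

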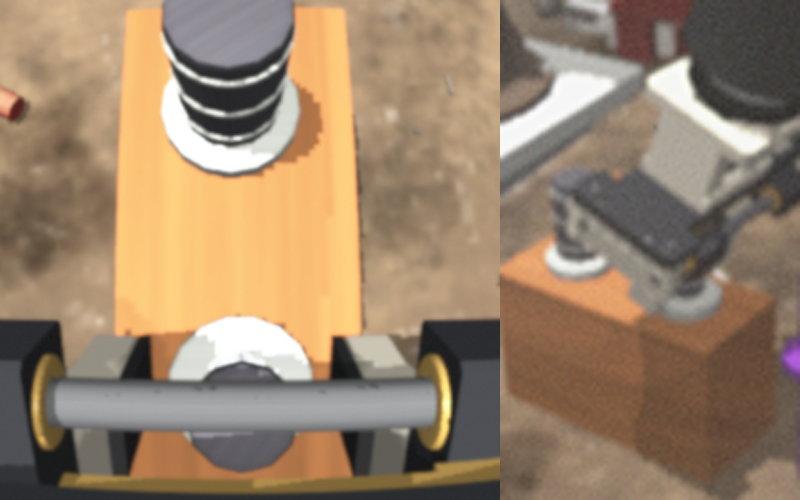

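The wrist view shows the slim drift standing in its hole, centred between the fingers (collar at crop x≈241). Its near collar edge at (240,316) gives the drift's x position.

Run:
```python
from h import *
c=load('w3'); k=500/280
print(watz(c,((240.5)/k-.5+140,316.5/k-.5+60),.115)+[.023,-.002,0], watz(c,(170/k+139.5,385/k+59.5),.115),watz(c,(312/k+139.5,385/k+59.5),.115))
s=get_state(); Rt=Ro.from_euler('xyz',s['eef_rot'],degrees=True).as_matrix(); print('grasp pt',s['tcp_pos']-.019*Rt[:,2])
```

```text
[ 0.53756987 -0.36504888  0.115     ] [ 0.53357971 -0.3865304   0.115     ] [ 0.53767586 -0.34319162  0.115     ]
grasp pt [ 0.5358014  -0.36503302  0.13783135]
```

Emit:
move_arm --pt "0 0 0 0 0 0 5" --pt "0 0 0 0 0 0 5" --pt "0 0 0 0 0 0 5" --pt "0 0 0 0 0 0 5" --pt "0 0 0 0 0 0 5" --pt "0 0 0 0 0 0 5" --pt "0 0 0 0 0 0 5" --squeeze 60

```text
time_s: 13.15
tcp_pos: [0.5292, -0.3641, 0.119]
eef_rot: [179.6, -20.2, 174.8]
contact_force: [0.1, -0.4, 1.7]
gripper_width: 0.0231
```

```bash
cat >> kin.py <<'E'
def Rs(s): return Ro.from_euler('xyz',s['eef_rot'],degrees=True).as_matrix()
def load_tip():
    d=np.load('tip.npz'); return d['tip'],d['ax']
def tl(s=None):  # drift tip & axis in housing frame
    s=s or get_state(); t,a=load_tip(); R=Rs(s)
    print('t',s['time_s'],'tip',((s['tcp_pos']+R@t-O)@RH*1e3).round(2),'ax',((R@a)@RH).round(4),'F',(s['contact_force']@RH).round(1),'w',round(s['gripper_width'],4),'j',s['joints'].round(0))
E
python3 - <<'E'
from kin import *
s=get_state(); R=Rs(s); np.savez('tip.npz',tip=R.T@(np.array([.537,-.365,.010])-s['tcp_pos']),ax=R.T@[0,0,1]); t,a=load_tip(); print(t,a)
Rt=Ro.from_rotvec(np.radians(35)*-RH[:,1]).as_matrix()@R
q,c=solve(R,s['tcp_pos']+[0,0,.18],s['joints']); print(q.round(1),c)
for l in((-6,5.5,40),(-6,5.5,15),(-6,5.5,-10),(0,0,-14),(0,0,-85)):
    tcp=O+RH@np.array(l)/1e3-Rt@t if 0 else O+RH@(np.array(l)/1e3)-Rt@t
    q,c=solve(Rt,tcp,q); print(l,((tcp-s['tcp_pos'])*1e3).round(1),q.round(1),c)
E
```

```text
[-0.04505129 -0.00092445  0.09960726] [ 0.34579304  0.00679425 -0.93828621]
[-15.3  26.7  15.    3.1 -98.3 -80. ] 7.880315852746014e-25
(-6, 5.5, 40) [-78.1 322.2 145.1] [  26.1  -13.7  -36.7    8.9  -54.4 -125.6] 1.0587404398825367e-21
(-6, 5.5, 15) [-63.8 321.  124.6] [  24.8  -11.1  -37.5    8.9  -50.8 -124.8] 1.5904996905556574e-23
(-6, 5.5, -10) [-49.5 319.7 104.2] [  23.6   -8.4  -38.3    9.1  -47.3 -124.1] 7.402697178000061e-24
(0, 0, -14) [-42.8 313.6 104.3] [  22.2   -7.6  -37.4    8.7  -47.1 -122.5] 1.8673373596821106e-27
(0, 0, -85) [ -2.3 310.   46.2] [  19.4    0.4  -38.7    9.3  -37.7 -121.2] 2.6118791828027208e-17
```

Emit:
move_arm --pt "0 0 15 0 0 0 5" --pt "0 0 30 0 0 0 5" --pt "0 0 40 0 0 0 5" --pt "0 0 40 0 0 0 5" --pt "0 0 35 0 0 0 5" --pt "0 0 20 0 0 0 5" --pt "-2 10 0 0 0 0 5" --pt "-5 20 -2 -0.2 -2.5 0 5" --pt "-5 20 -2 -0.2 -2.5 0 5" --pt "-5 20 -2 -0.2 -2.5 0 5" --pt "-5 20 -2 -0.2 -2.5 0 5" --pt "-5 20 -2 -0.2 -2.5 0 5" --pt "-5 20 -2 -0.2 -2.5 0 5" --pt "-5 20 -2 -0.2 -2.5 0 5" --pt "-5 20 -2 -0.2 -2.5 0 5" --pt "-5 20 -2 -0.2 -2.5 0 5" --pt "-5 20 -2 -0.2 -2.5 0 5" --pt "-5 20 -2 -0.2 -2.5 0 5" --pt "-5 20 -2 -0.2 -2.5 0 5" --pt "-5 20 -2 -0.2 -2.5 0 5"

```text
time_s: 15.15
tcp_pos: [0.4608, -0.0932, 0.2721]
eef_rot: [179.2, 12.4, 174.8]
contact_force: [-0.4, 0.0, -1.3]
gripper_width: 0.0234
```

Emit:
move_arm --pt "-5 20 -2 -0.2 -2.4 0 5" --pt "-5 20 -4 0 0 0 5" --pt "-1 12 -3 0 0 0 5" --pt "0 0 0 0 0 0 5" --pt "0 0 0 0 0 0 5" --pt "0 0 0 0 0 0 5"

```text
time_s: 15.75
tcp_pos: [0.451, -0.0424, 0.2638]
eef_rot: [179.2, 14.7, 174.8]
contact_force: [0.5, -0.3, -3.7]
gripper_width: 0.0232
```

Run:
```python
from kin import *
s=wsnap('w4'); tl(s); print(s['tcp_pos'],s['eef_rot'])
b=cv2.imread('pics/w4.png'); 
cv2.imwrite('pics/c5.png',cv2.resize(b[80:360,140:420],(600,600),interpolation=cv2.INTER_CUBIC))
c=load('w4'); t,a=load_tip(); k=600/280
P=lambda p:((wproj(c,p)-[140,80])*k).round(0)
W=s['tcp_pos']+Rs(s)@t; A=Rs(s)@a
print('tip',P(W),'collar ctr',P(W+A*.095),'hole',P(O+RH@[-.006,.0055,0]),'bolts',[P(O+RH@[-.0062+i*.029,.0056+j*.029,.004]) for i in(-1,1) for j in(-1,1)])
```

```text
t 15.75 tip [-6.36  5.49 39.76] ax [ 4.e-04 -5.e-03  1.e+00] F [-1.7 -0.3 -3.4] w 0.0232 j [  26.  -13.  -36.    9.  -54. -125.]
[ 0.45096768 -0.04238723  0.26378022] [179.24334717  14.74863743 174.84332279]
tip [286. 398.] collar ctr [287. 420.] hole [286. 394.] bolts [array([222., 330.]), array([349., 330.]), array([223., 457.]), array([350., 456.])]
```

View pics/c5.png

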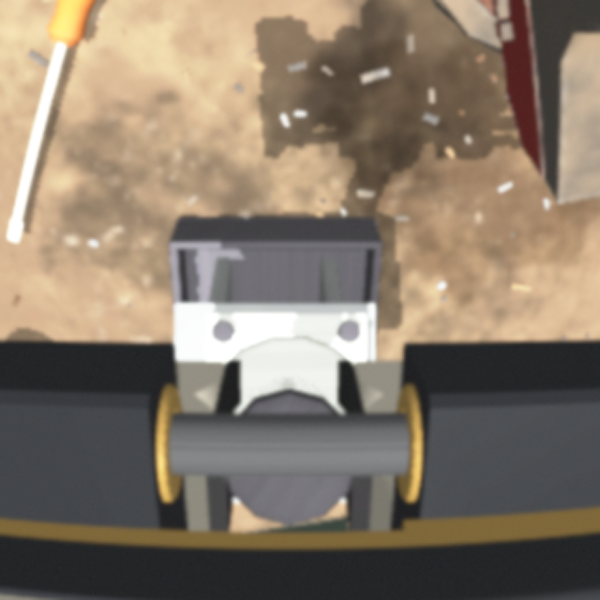

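Bolt heads appear at (223,330) and (349,330), exactly where my housing and plate estimate predicts, so the nose tip is lined up with the plate hole by calculation. Now entering along the bore axis.

Emit:
move_arm --pt "3.4 -0.3 -4.9 0 0 0 5" --pt "3.4 -0.3 -4.9 0 0 0 5" --pt "3.4 -0.3 -4.9 0 0 0 5" --pt "3.4 -0.3 -4.9 0 0 0 5" --pt "3.4 -0.3 -4.9 0 0 0 5" --pt "3.4 -0.3 -4.9 0 0 0 5" --pt "1.7 -0.15 -2.5 0 0 0 5" --pt "1.7 -0.15 -2.5 0 0 0 5" --pt "0 0 0 0 0 0 5" --pt "0 0 0 0 0 0 5"

```text
time_s: 16.8
tcp_pos: [0.475, -0.0441, 0.2297]
eef_rot: [179.2, 14.8, 174.9]
contact_force: [0.5, -0.2, -2.1]
gripper_width: 0.0231
```

```bash
python3 -c "from kin import *;tl()"
```

```text
t 16.8 tip [-6.1   5.91 -2.02] ax [-3.0e-04 -5.3e-03  1.0e+00] F [-0.8 -0.2 -2. ] w 0.0231 j [  24.   -9.  -37.    9.  -48. -124.]
```

Emit:
move_arm --pt "1.5 -0.15 -2.2 0 0 0 5" --pt "1.5 -0.15 -2.2 0 0 0 5" --pt "1.5 -0.15 -2.2 0 0 0 5" --pt "0 0 0 0 0 0 5" --pt "0 0 0 0 0 0 5"

```text
time_s: 17.3
tcp_pos: [0.4795, -0.0447, 0.2229]
eef_rot: [179.2, 14.8, 174.9]
contact_force: [-0.0, 1.0, -1.3]
gripper_width: 0.023
```

```bash
python3 -c "from kin import *;tl();wd(6,0,0);wd(0,-5.5,0)"
```

```text
t 17.3 tip [ -6.37   5.77 -10.17] ax [ 1.0e-04 -5.1e-03  1.0e+00] F [-0.8  1.  -1. ] w 0.023 j [  23.   -8.  -38.    9.  -47. -124.]
world [ 4.9  -0.44  3.44]
world [-0.49 -5.48  0.  ]
```

Emit:
move_arm --pt "0.5 -0.6 0.37 0 0 0 5" --pt "0.5 -0.6 0.37 0 0 0 5" --pt "0.5 -0.6 0.37 0 0 0 5" --pt "0.5 -0.6 0.37 0 0 0 5" --pt "0.5 -0.6 0.37 0 0 0 5" --pt "0 0 0 0 0 0 5"

```text
time_s: 17.9
tcp_pos: [0.4814, -0.0477, 0.2243]
eef_rot: [179.2, 14.7, 174.8]
contact_force: [-3.0, 2.5, -3.8]
gripper_width: 0.0234
```

```bash
python3 -c "from kin import *;tl()"
```

```text
t 17.9 tip [ -3.93   2.95 -10.26] ax [ 0.0013 -0.0051  1.    ] F [-4.8  2.3 -1.2] w 0.0234 j [  23.   -7.  -37.    8.  -47. -123.]
```

Emit:
move_arm --pt "0.5 -0.6 0.37 0 0 0 5" --pt "0.5 -0.6 0.37 0 0 0 5" --pt "0.5 -0.6 0.37 0 0 0 5" --pt "0.5 -0.6 0.37 0 0 0 5" --pt "0.5 -0.6 0.37 0 0 0 5" --pt "0 0 0 0 0 0 5" --pt "0 0 0 0 0 0 5"

```text
time_s: 18.6
tcp_pos: [0.4846, -0.0507, 0.2267]
eef_rot: [179.2, 14.8, 174.9]
contact_force: [-1.7, 2.1, -3.8]
gripper_width: 0.0233
```

```bash
python3 -c "
from kin import *;tl();s=wsnap('w5');c=load('w5');b=cv2.imread('pics/w5.png');cv2.imwrite('pics/c6.png',cv2.resize(b[200:320,195:365],(765,540),interpolation=cv2.INTER_CUBIC))
k=4.5
print([((wproj(c,O+RH@[-.029,j*.029,.004])-[195,200])*k).round(0) for j in(-1,1)])
t,a=load_tip();W=s['tcp_pos']+Rs(s)@t; A=Rs(s)@a
for z in(.095,.105):print(((wproj(c,W+A*z-.023*RH[:,0])-[195,200])*k).round(0))
"
```

```text
t 18.6 tip [  0.45   0.25 -10.23] ax [-3.0e-04 -5.2e-03  1.0e+00] F [-3.8  1.9 -2. ] w 0.0233 j [  22.   -7.  -37.    8.  -47. -122.]
[array([194., 141.]), array([510., 139.])]
[355. 162.]
[355. 160.]
```

View pics/c6.png

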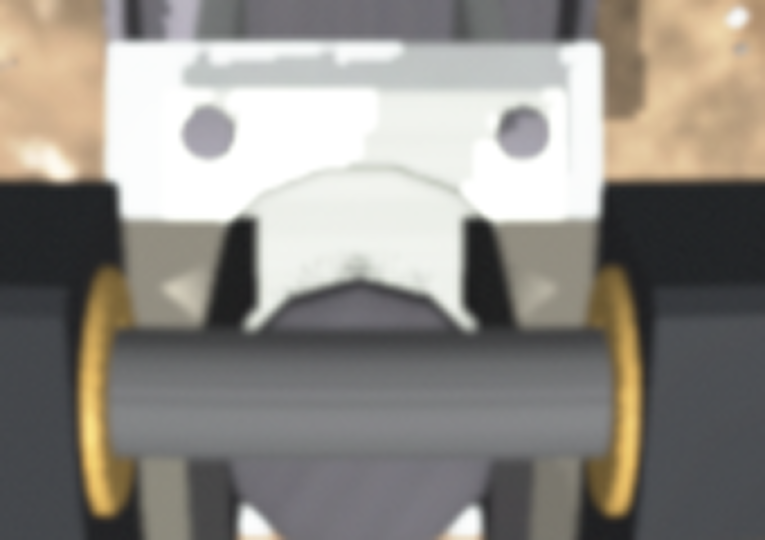

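The bolt heads are now at (209,131) and (524,131), against (194,141) and (510,139) for a centred plate. The plate has followed the nose but is still about 1.7 mm downhill and 2.7 mm towards +y (hole clearance), so I'm pushing that remainder.

Emit:
move_arm --pt "0.3 -0.7 0.25 0 0 0 5" --pt "0.3 -0.7 0.25 0 0 0 5" --pt "0.3 -0.7 0.25 0 0 0 5" --pt "0.3 -0.7 0.25 0 0 0 5" --pt "0 0 0 0 0 0 5" --pt "0 0 0 0 0 0 5"

```text
time_s: 19.25
tcp_pos: [0.4857, -0.0535, 0.2277]
eef_rot: [179.2, 14.8, 174.9]
contact_force: [-1.9, 1.7, -3.8]
gripper_width: 0.0234
```

```bash
cat > bolt.py <<'E'
from kin import *
import sys
f=sys.argv[1]; tl(); s=wsnap(f); c=load(f); b=cv2.imread('pics/'+f+'.png')
g=cv2.GaussianBlur(cv2.cvtColor(b,cv2.COLOR_BGR2GRAY),(3,3),0)
for j in(-1,1):
    u=wproj(c,O+RH@[-.029,j*.029,.004]); x,y=int(u[0]),int(u[1]); w=g[y-9:y+8,x-9:x+11]; m=(w<185).astype(np.uint8)
    n,_,st,ce=cv2.connectedComponentsWithStats(m)
    ok=[i for i in range(1,n) if 40<st[i,4]<200]
    for i in ok:
        uv=ce[i]+[x-9,y-9]; o,d=wray(c,uv); o=(o-O)@RH; d=d@RH; p=(o+d*(.004-o[2])/d[2])*1e3; print('bolt',uv.round(1),'area',st[i,4],'plate off',(p-[-29,j*29,4]).round(2)[:2])
E
python3 bolt.py w6
```

```text
t 19.25 tip [  2.17  -2.48 -10.25] ax [-2.0e-04 -5.1e-03  1.0e+00] F [-3.9  1.6 -2. ] w 0.0234 j [  22.   -7.  -36.    8.  -48. -121.]
bolt [240.9 228.8] area 82 plate off [-0.32 -0.35]
bolt [310.7 228.5] area 93 plate off [-0.28 -0.72]
```

The plate is now centred to within about 0.7 mm. I'm backing off 1 mm to centre the nose in the plate's clearance, then going down slowly.

Emit:
move_arm --pt "-0.35 0.55 -0.3 0 0 0 5" --pt "-0.35 0.55 -0.3 0 0 0 5" --pt "0.57 -0.05 -0.82 0 0 0 5" --pt "0.57 -0.05 -0.82 0 0 0 5" --pt "0.57 -0.05 -0.82 0 0 0 5" --pt "0.57 -0.05 -0.82 0 0 0 5" --pt "0.57 -0.05 -0.82 0 0 0 5" --pt "0.57 -0.05 -0.82 0 0 0 5" --pt "0.57 -0.05 -0.82 0 0 0 5" --pt "0 0 0 0 0 0 5"

```text
time_s: 20.3
tcp_pos: [0.4891, -0.0528, 0.2223]
eef_rot: [179.2, 14.8, 174.9]
contact_force: [-7.2, -0.6, 5.2]
gripper_width: 0.0232
```

```bash
python3 bolt.py w7
```

```text
t 20.3 tip [  1.85  -1.5  -16.57] ax [-0.0011 -0.0052  1.    ] F [-2.9 -1.2  8.3] w 0.0232 j [  22.   -6.  -37.    8.  -47. -122.]
bolt [239.1 228.8] area 88 plate off [-0.32 -0.26]
bolt [310.2 228.6] area 111 plate off [-0.21 -0.97]
```

Emit:
move_arm --pt "0.57 -0.05 -0.82 0 0 0 5" --pt "0.57 -0.05 -0.82 0 0 0 5" --pt "0.57 -0.05 -0.82 0 0 0 5" --pt "0.57 -0.05 -0.82 0 0 0 5" --pt "0 0 0 0 0 0 5"

```text
time_s: 20.85
tcp_pos: [0.4913, -0.053, 0.219]
eef_rot: [179.2, 14.8, 174.9]
contact_force: [-6.6, 1.2, 6.1]
gripper_width: 0.0231
```

```bash
python3 bolt.py w8
```

```text
t 20.85 tip [  1.83  -1.5  -20.51] ax [-0.0011 -0.0052  1.    ] F [-1.9  0.6  8.9] w 0.0231 j [  21.   -6.  -37.    8.  -46. -121.]
bolt [238.8 228.6] area 89 plate off [-0.3  -0.12]
bolt [310.9 228.5] area 120 plate off [-0.06 -0.91]
```

Emit:
move_arm --pt "0.57 -0.05 -0.82 0 0 0 5" --pt "0.57 -0.05 -0.82 0 0 0 5" --pt "0.57 -0.05 -0.82 0 0 0 5" --pt "0.57 -0.05 -0.82 0 0 0 5" --pt "0.57 -0.05 -0.82 0 0 0 5" --pt "0.57 -0.05 -0.82 0 0 0 5" --pt "0.57 -0.05 -0.82 0 0 0 5" --pt "0.57 -0.05 -0.82 0 0 0 5" --pt "0.57 -0.05 -0.82 0 0 0 5" --pt "0.57 -0.05 -0.82 0 0 0 5" --pt "0 0 0 0 0 0 5"

```text
time_s: 22.0
tcp_pos: [0.497, -0.0535, 0.2108]
eef_rot: [179.2, 14.8, 174.9]
contact_force: [-7.3, 0.9, 6.3]
gripper_width: 0.0231
```

```bash
python3 -c "
from kin import *;tl();s=wsnap('w9');snap('scene','s9')
a=cv2.imread('pics/w9.png');b=cv2.imread('pics/s9.png')
cv2.imwrite('pics/c7.png',np.hstack([cv2.resize(a[190:310,195:365],(425,300),interpolation=cv2.INTER_CUBIC),cv2.resize(b[100:220,255:375],(300,300),interpolation=cv2.INTER_CUBIC)]))
c=load('s9');t,x=load_tip();W=s['tcp_pos']+Rs(s)@t;A=Rs(s)@x
print([((proj(c,W+A*z)-[255,100])*2.5).round(0).tolist() for z in(.095,.105,.165)])
"
```

```text
t 22.0 tip [  1.76  -1.5  -30.54] ax [-0.001  -0.0052  1.    ] F [-2.4  0.2  9.3] w 0.0231 j [  21.   -5.  -37.    8.  -45. -121.]
[[[90.0, 132.0]], [[86.0, 125.0]], [[62.0, 78.0]]]
```

View pics/c7.png

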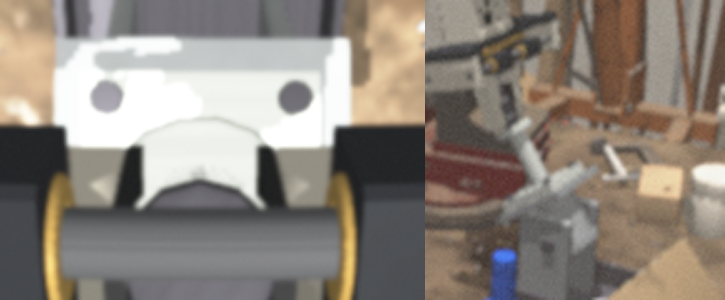

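The drift is well into the bore, with its collar within about 7 px of the prediction, so no real slip in the grip. Axial force is a steady ~10 N. Continuing steadily.

Emit:
move_arm --pt "0.68 -0.06 -0.98 0 0 0 5" --pt "0.68 -0.06 -0.98 0 0 0 5" --pt "0.68 -0.06 -0.98 0 0 0 5" --pt "0.68 -0.06 -0.98 0 0 0 5" --pt "0.68 -0.06 -0.98 0 0 0 5" --pt "0.68 -0.06 -0.98 0 0 0 5" --pt "0.68 -0.06 -0.98 0 0 0 5" --pt "0.68 -0.06 -0.98 0 0 0 5" --pt "0.68 -0.06 -0.98 0 0 0 5" --pt "0.68 -0.06 -0.98 0 0 0 5" --pt "0.68 -0.06 -0.98 0 0 0 5" --pt "0.68 -0.06 -0.98 0 0 0 5" --pt "0.68 -0.06 -0.98 0 0 0 5" --pt "0.68 -0.06 -0.98 0 0 0 5" --pt "0.68 -0.06 -0.98 0 0 0 5" --pt "0.68 -0.06 -0.98 0 0 0 5" --pt "0.68 -0.06 -0.98 0 0 0 5" --pt "0.68 -0.06 -0.98 0 0 0 5" --pt "0.68 -0.06 -0.98 0 0 0 5" --pt "0.68 -0.06 -0.98 0 0 0 5"

```text
time_s: 24.1
tcp_pos: [0.5105, -0.0548, 0.1913]
eef_rot: [179.3, 14.8, 174.9]
contact_force: [-12.3, 1.7, 10.8]
gripper_width: 0.0232
```

```bash
python3 bolt.py w10
```

```text
t 24.1 tip [  1.69  -1.56 -54.23] ax [-9.0e-04 -5.1e-03  1.0e+00] F [-4.   0.6 16. ] w 0.0232 j [  20.   -2.  -37.    8.  -42. -121.]
bolt [233.6 226.6] area 167 plate off [-0.02 -0.45]
bolt [316.9 226.7] area 174 plate off [ 0.32 -0.89]
```

Emit:
move_arm --pt "0.64 -0.04 -1.0 0 0 0 5" --pt "0.64 -0.04 -1.0 0 0 0 5" --pt "0.64 -0.04 -1.0 0 0 0 5" --pt "0.64 -0.04 -1.0 0 0 0 5" --pt "0.64 -0.04 -1.0 0 0 0 5" --pt "0.64 -0.04 -1.0 0 0 0 5" --pt "0.64 -0.04 -1.0 0 0 0 5" --pt "0.64 -0.04 -1.0 0 0 0 5" --pt "0.64 -0.04 -1.0 0 0 0 5" --pt "0.64 -0.04 -1.0 0 0 0 5" --pt "0.68 -0.06 -0.98 0 0 0 5" --pt "0.68 -0.06 -0.98 0 0 0 5" --pt "0.68 -0.06 -0.98 0 0 0 5" --pt "0.68 -0.06 -0.98 0 0 0 5" --pt "0.68 -0.06 -0.98 0 0 0 5" --pt "0.68 -0.06 -0.98 0 0 0 5" --pt "0 0 0 0 0 0 5"

```text
time_s: 25.85
tcp_pos: [0.521, -0.0553, 0.1739]
eef_rot: [179.2, 14.8, 174.9]
contact_force: [-1.4, -0.2, -3.4]
gripper_width: 0.023
```

```bash
python3 -c "from kin import *;tl()"
```

```text
t 25.85 tip [  0.21  -1.14 -74.52] ax [ 3.0e-04 -5.2e-03  1.0e+00] F [-3.1 -0.3 -2. ] w 0.023 j [  19.   -0.  -38.    9.  -39. -120.]
```

Emit:
move_arm --pt "0.68 -0.06 -0.98 0 0 0 5" --pt "0.68 -0.06 -0.98 0 0 0 5" --pt "0.68 -0.06 -0.98 0 0 0 5" --pt "0.68 -0.06 -0.98 0 0 0 5" --pt "0.68 -0.06 -0.98 0 0 0 5" --pt "0.68 -0.06 -0.98 0 0 0 5" --pt "0.68 -0.06 -0.98 0 0 0 5" --pt "0 0 0 0 0 0 5" --pt "0 0 0 0 0 0 5"

```text
time_s: 26.75
tcp_pos: [0.5257, -0.0558, 0.1673]
eef_rot: [179.2, 14.8, 174.9]
contact_force: [-1.7, 0.6, -3.9]
gripper_width: 0.0231
```

```bash
python3 -c "
from kin import *;tl();snap('top','t10');snap('scene','s10')
a=cv2.imread('pics/t10.png');b=cv2.imread('pics/s10.png')
cv2.imwrite('pics/c8.png',np.hstack([cv2.resize(a[125:245,160:280],(400,400),interpolation=cv2.INTER_CUBIC),cv2.resize(b[130:250,260:380],(400,400),interpolation=cv2.INTER_CUBIC)]))
"
```

```text
t 26.75 tip [  0.26  -1.18 -82.64] ax [ 2.0e-04 -5.2e-03  1.0e+00] F [-3.7  0.5 -2.2] w 0.0231 j [  19.    1.  -38.    9.  -38. -120.]
```

View pics/c8.png

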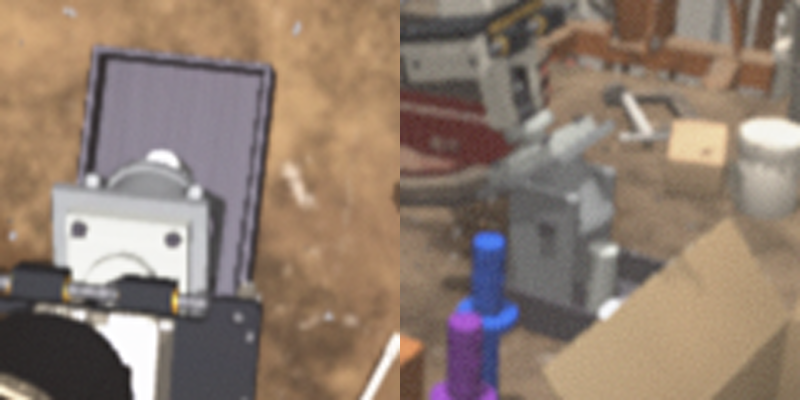

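The pin is out. It shows in the top view at crop (163,160) and in the scene view as a light cylinder at (600,275), standing inside the tray by the barrel. Retracting the drift along the bore axis.

Emit:
move_arm --pt "-2.3 0.2 3.3 0 0 0 5" --pt "-4.6 0.4 6.6 0 0 0 5" --pt "-4.6 0.4 6.6 0 0 0 5" --pt "-4.6 0.4 6.6 0 0 0 5" --pt "-4.6 0.4 6.6 0 0 0 5" --pt "-4.6 0.4 6.6 0 0 0 5" --pt "-4.6 0.4 6.6 0 0 0 5" --pt "-4.6 0.4 6.6 0 0 0 5" --pt "-4.6 0.4 6.6 0 0 0 5" --pt "-4.6 0.4 6.6 0 0 0 5" --pt "-4.6 0.4 6.6 0 0 0 5" --pt "-4.6 0.4 6.6 0 0 0 5" --pt "-4.6 0.4 6.6 0 0 0 5" --pt "-4.6 0.4 6.6 0 0 0 5" --pt "-4.6 0.4 6.6 0 0 0 5" --pt "0 0 0 0 0 0 5"

```text
time_s: 28.45
tcp_pos: [0.4591, -0.0498, 0.2644]
eef_rot: [179.2, 14.9, 174.9]
contact_force: [0.0, -0.1, -1.7]
gripper_width: 0.0233
```

```bash
python3 -c "
from kin import *;tl();s=get_state();print(s['tcp_pos'],s['eef_rot'])
t,a=load_tip()
R=E_('xyz',[179.6,-20.2,174.8]); print(R@a, 'target tcp tip .2 high',np.array([.537,-.365,.2])-R@t)
"
```

```text
t 28.45 tip [ 1.46 -1.   35.27] ax [-0.002  -0.0061  1.    ] F [-1.  -0.  -1.4] w 0.0233 j [  24.  -12.  -35.    8.  -54. -123.]
[ 0.45913045 -0.04975016  0.26443085] [179.19149441  14.8841336  174.86756599]
[-5.03081312e-04  2.90459586e-04  9.99999831e-01] target tcp tip .2 high [ 0.52916849 -0.36405729  0.30904062]
```

Emit:
move_arm --pt "0 0 12 0.2 2.4 0 5" --pt "2 -10 12 0.2 2.4 0 5" --pt "5 -22 10 0.2 2.4 0 5" --pt "5 -22 2 0.2 2.4 0 5" --pt "5 -22 1 0.2 2.4 0 5" --pt "5 -22 1 0.2 2.4 0 5" --pt "5 -22 1 0.2 2.4 0 5" --pt "5 -22 1 0.2 2.4 0 5" --pt "5 -22 1 0.2 2.4 0 5" --pt "5 -22 1 0.2 2.4 0 5" --pt "5 -22 1 0.2 2.4 0 5" --pt "5 -22 1 0.2 2.4 0 5" --pt "5 -22 0 0.2 2.4 0 5" --pt "5 -22 0 0.2 2.4 0 5" --pt "5 -22 0 0.2 1.4 0 5" --pt "3 -18 0 0 0 0 5" --pt "0 0 0 0 0 0 5" --pt "0 0 0 0 0 0 5"

```text
time_s: 30.25
tcp_pos: [0.5291, -0.3642, 0.3067]
eef_rot: [179.4, -20.3, 174.8]
contact_force: [-0.0, 0.8, -2.7]
gripper_width: 0.0236
```

```bash
python3 -c "
from kin import *;s=wsnap('w11');snap('top','t11');snap('scene','s11')
t,a=load_tip();R=Rs(s);W=s['tcp_pos']+R@t;print(s['time_s'],s['tcp_pos'],s['eef_rot'],'tip',W,'ax',R@a)
b=cv2.imread('pics/t11.png');w=cv2.imread('pics/s11.png')
cv2.imwrite('pics/c9.png',np.hstack([cv2.resize(b[125:245,160:280],(400,400),interpolation=cv2.INTER_CUBIC),cv2.resize(w[130:250,190:310],(400,400),interpolation=cv2.INTER_CUBIC)]))
c=load('s11'); print([((proj(c,p)-[190,130])*400/120).round(0).tolist() for p in(W,W+R@a*.095,[.537,-.365,.105])])
"
```

```text
30.25 [ 0.52912494 -0.3642393   0.30670024] [179.3699893  -20.32913092 174.83114975] tip [ 0.53674817 -0.36475734  0.19764201] ax [ 0.00139972 -0.00366412  0.99999231]
[[[171.0, 233.0]], [[167.0, 103.0]], [[174.0, 348.0]]]
```

View pics/c9.png

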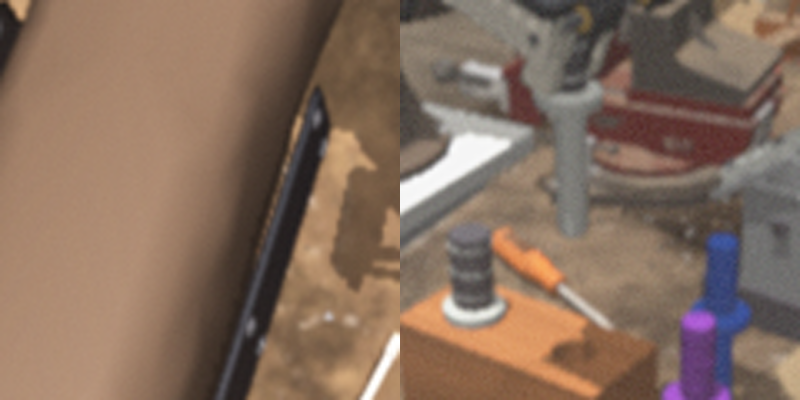

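The scene view shows the drift hanging upright, nose tip at crop (573,232) against a predicted (571,233), directly above the empty hole at (575,345). Lowering.

Emit:
move_arm --pt "0 0 -15 0 0 0 5" --pt "0 0 -25 0 0 0 5" --pt "0 0 -25 0 0 0 5" --pt "0 0 -20 0 0 0 5" --pt "0 0 -20 0 0 0 5" --pt "0 0 -20 0 0 0 5" --pt "0 0 -20 0 0 0 5" --pt "0 0 -15 0 0 0 5" --pt "0 0 -12 0 0 0 5" --pt "0 0 -8 0 0 0 5" --pt "0 0 -4 0 0 0 5" --pt "0 0 -1 0 0 0 5" --pt "0 0 0 0 0 0 5" --pt "0 0 0 0 0 0 5"

```text
time_s: 31.8
tcp_pos: [0.5295, -0.3641, 0.1229]
eef_rot: [179.4, -20.3, 174.9]
contact_force: [0.8, 0.4, -2.3]
gripper_width: 0.0231
```

Emit:
move_arm --pt "0 0 -1 0 0 0 5" --pt "0 0 -1 0 0 0 5" --pt "0 0 -1 0 0 0 5" --pt "0 0 0 0 0 0 5"

```text
time_s: 32.2
tcp_pos: [0.5291, -0.3639, 0.1192]
eef_rot: [179.4, -20.3, 174.9]
contact_force: [0.6, -0.2, -2.5]
gripper_width: 0.0232
```

Emit:
move_arm --pt "0 0 -1 0 0 0 5" --pt "0 0 0 0 0 0 5" --pt "0 0 0 0 0 0 70" --pt "0 0 0 0 0 0 70" --pt "0 0 0 0 0 0 70" --pt "0 0 0 0 0 0 70" --pt "0 0 0 0 0 0 70" --pt "3.4 -0.3 9.4 0 0 0 70" --pt "6.8 -0.6 18.8 0 0 0 70" --pt "6.8 -0.6 18.8 0 0 0 70" --pt "6.8 -0.6 18.8 0 0 0 70" --pt "3.4 -0.3 25 0 0 0 70" --pt "0 0 30 0 0 0 70" --pt "0 0 30 0 0 0 70" --pt "-15 -25 10 0 -5 0 70" --pt "-15 -30 10 0 -5 0 70" --pt "-15 -30 0 0 -5 0 70" --pt "-15 -30 0 0 -5 0 70" --pt "-15 -30 0 0 0 0 70" --pt "0 0 0 0 0 0 70"

```text
time_s: 34.2
tcp_pos: [0.4784, -0.5147, 0.2905]
eef_rot: [177.7, -0.4, 175.0]
contact_force: [1.6, 0.4, 0.3]
gripper_width: 0.0614
```

```bash
python3 -c "
from kin import *;s=get_state();snap('top','t12');snap('scene','s12');print(s['time_s'],s['tcp_pos'],s['contact_force'])
b=cv2.imread('pics/t12.png');w=cv2.imread('pics/s12.png')
cv2.imwrite('pics/c10.png',np.hstack([cv2.resize(b[125:275,160:385],(450,300),interpolation=cv2.INTER_CUBIC),cv2.resize(w[150:290,185:350],(350,300),interpolation=cv2.INTER_CUBIC)]))
"
```

```text
34.2 [ 0.47840099 -0.51474481  0.29049243] [1.61158227 0.36029161 0.2913381 ]
```

View pics/c10.png

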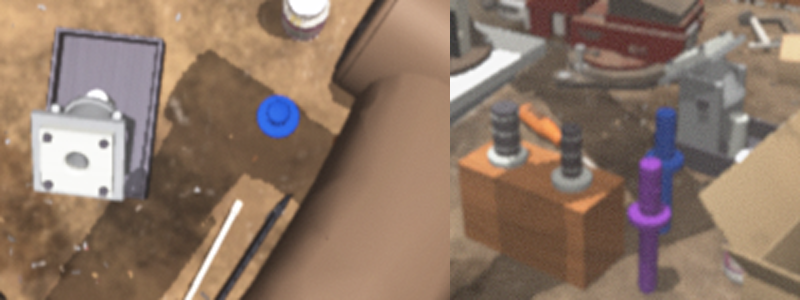

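Both drifts stand upright in the stand. The plate is centred on the flange with its hole clear. The pin is in the tray beside the barrel, at (98,97) in the top crop and (740,133) in the scene crop, and the bystanders look undisturbed. I'll settle briefly and hand in.

Emit:
move_arm --pt "0 0 0 0 0 0 70" --pt "0 0 0 0 0 0 70" --pt "0 0 0 0 0 0 70" --pt "0 0 0 0 0 0 70" --pt "0 0 0 0 0 0 70"

```text
time_s: 34.8
tcp_pos: [0.4817, -0.5109, 0.289]
eef_rot: [177.6, -0.4, 175.2]
contact_force: [0.3, -0.2, -0.6]
gripper_width: 0.0618
```

```bash
python3 -c "
from kin import *;c=load('t12');print(atz(c,(208.7,173.3),.068));print(close_job())"
```

```text
[ 0.62259505 -0.06352222  0.068     ]
the job is handed in; nothing more can be done
None
```

The job is handed in at 34.8 s of the allowed 64 s. The pin is in the tray, and the slim drift is back in its own hole with both drifts upright.

- **Grasp:** My first grasp, straight along the drift, could not reach the bore because joint 3 sat at its limit. Joint 3 rested against the end of its range for about a second, and one reading of -58.3° rounds just past the -58.28° limit. I put the drift back and took it again with the tool tilted 20°.
- **Plate and pin:** I entered the plate's hole, slid the plate back over the bore and pressed the pin out at about 10 to 12 mm/s. The highest axial force I read was about 16 N. The load had gone by the time the drift was about 75 mm deep.
- **Last checks:** The last pictures show the plate centred on the flange. It measured within about 0.9 mm while the drift was still in it. The pin stands in the tray beside the barrel, at about x 0.62, y -0.06. I saw nothing disturbed among the bystanders in view, but the last crops did not show the whole spanner. The gripper was clear of everything, reading about 0.7 N.
- **Disagreements:** The drift's nose leaned about 1 mm in the grip while it pushed the plate. I corrected that from the bolt-head positions in the wrist picture.

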